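Hold a probe centred in its zero-check cell

TASK

Lift the cordless probe out of its rest and lower its steel rod through the blue guide collar of the zero-check stand into the dry cup below, until the middle of the rod's orange band is level with the top face of the collar. The rod must never touch the collar, the cup or any other part of the stand. Finish still holding the probe by its head, still, upright and centred in the collar for the reading, and leave the dishes, bottle and pen as they are.

Things in the scene. Friction and masses are not known exactly. Their poses are not given: they have to be found in the camera images.
- probe_head (a point): Centre of the probe's grip head. The loose cordless probe (about 0.12 kg, 166 mm long) stands upright in its rest at the start: a black square head 26 x 26 mm and 50 mm tall (this point is 25 mm above its underside, 25 mm below its top; a low orange button 6 mm high on top), and under it a straight steel rod 10 mm in diameter and 110 mm long, coaxial with the head. The point's z axis points up along the rod, its x and y axes are square to the head's flat sides.
- probe_band (a point): Middle of the orange band on the probe's rod, on the rod's axis: the band is 16 mm long, its middle 60 mm above the rod's tip and 75 mm below probe_head.
- probe_tip (a point): Lower tip of the probe's rod, on its axis, 135 mm below probe_head.
- rest_mouth (a point): Centre of the mouth of the rest in which the probe is parked: an upright white sleeve, outer diameter 28 mm, bore 18 mm, rim 124 mm above the worktop, on a grey foot 90 x 90 x 12 mm; fixed. The probe's head stands on the rim and its rod hangs loosely inside, so it is lifted straight up, by at least 110 mm.
- collar_top (a point): Centre of the guide collar's hole, in the plane of the collar's top face, 100 mm above the worktop. The zero-check stand is fixed: a grey base 125 x 90 x 12 mm, an aluminium column (top 100 mm above the worktop, 58 mm from the hole's axis along the point's +x axis) with an arm carrying the blue collar: outer diameter 40 mm, vertical through hole 24 mm in diameter, 14 mm thick. The point's z axis points up.
- cup_floor (a point): Centre of the inner floor of the steel cup under the collar, 16 mm above the worktop, on the same vertical axis as the collar's hole; inner diameter 34 mm, outer 42 mm, rim 58 mm above the worktop. With the band's middle level with the collar's top face the rod's tip hangs 24 mm above this floor.
- red_dish: Small clear petri dish with red pieces, 55 mm across, 15 mm tall, loose; origin at the centre of its underside. Leave it alone.
- brown_dish: Small clear petri dish with brown pieces, 55 mm across, 17 mm tall, loose; origin at the centre of its underside. Leave it alone.
- dropper: Glass dropper bottle with black top, 33 mm across, 95 mm tall, loose; origin at the centre of its underside. Leave it alone.
- pen: Blue marker pen lying down, 132 mm long (along its y axis), 13 mm thick, loose; origin at the centre of its underside. Leave it alone.

How it is judged (in metres and radians):
On the way, in this order (a step that is already met when the one before it is completed fails the run):
1. the probe is lifted clear of its rest (height (world z) of probe_tip above 0.125 m and contact force between probe and the fingers above 0.3 N), for 0.1 s.
2. the rod's tip has passed through the guide collar, held in the gripper (height (world z) of probe_tip below 0.085 m and horizontal distance between probe_tip and collar_top below 0.007 m and contact force between probe and the fingers above 0.3 N), for 0.1 s.
At the end, for the whole second after the job is handed in: The gripper still holds the probe; its band's middle is within 7 mm of the collar's top face level, the rod within 4 mm of the hole's axis there and 7 mm at the tip, under 0.1 rad from upright, slower than 20 mm/s and touching no part of the stand (z of probe_band in the frame of collar_top between -0.007 and 0.007 m and horizontal distance between probe_band and collar_top below 0.004 m and horizontal distance between probe_tip and cup_floor below 0.007 m and angle between probe_head's own z axis and vertical below 0.1 rad and contact force between probe and the fingers above 0.3 N and contact force between probe and stand below 0.2 N and linear speed of probe below 0.02 m/s); the arm keeps its last pose, push and grip.
It fails at once if the probe touches the collar, the cup or any other part of the stand (contact force between probe and stand above 0.2 N).
It fails at once if the red petri dish is pushed away (more than 20 mm) or tipped (distance of red_dish from where it was at the start of the episode above 0.02 m or angle between red_dish's own z axis and vertical above 0.5 rad).
It fails at once if the brown petri dish is pushed away (more than 20 mm) or tipped (distance of brown_dish from where it was at the start of the episode above 0.02 m or angle between brown_dish's own z axis and vertical above 0.5 rad).
It fails at once if the dropper bottle is pushed away (more than 20 mm) or tipped (distance of dropper from where it was at the start of the episode above 0.02 m or angle between dropper's own z axis and vertical above 0.5 rad).
It fails at once if the blue pen is pushed away (more than 20 mm) or tipped (distance of pen from where it was at the start of the episode above 0.02 m or angle between pen's own z axis and vertical above 0.5 rad).
It also fails if it takes over 48 s, if anything falls off the work surface, if the arm or the gripper's body presses on something with over 40 N, if the wrist force passes 120 N, or if a joint passes its speed limit or range.

ROBOT

A 6-joint arm with a two-finger parallel gripper is mounted at the origin on a cart in front of the work surface, level with it; the furniture and walls round the work are solid. World frame = base frame: x ahead of the robot, y to its left, z up, the work surface at z = 0. Lengths are in mm, angles in rad, forces in N, time in s.
With the tool pointing down it reaches from about 400 to 925 mm from the base axis. Payload 12.5 kg.
Tool frame: the origin (TCP) lies midway between the tips of the shut fingers; the grasp point (between the pads) lies 19 mm behind it (env.tcp_to_grasp is the distance from the TCP to the grasp point, in mm); z points along the fingers, y is the line along which they close (so a half turn about z gives the same grasp; the last joint's range is limited). The gripper opens to 95 mm and grips with 3 to 60 N. Pads are 20 mm wide; open, the fingers measure 119 mm over their backs; the gripper's body (75 mm by 180 mm) begins 59 mm behind the grasp point.
Start: joints at [-1.209, 0.491, 1.559, -0, 1.092, -0.106], TCP at [281.852, -557.859, 214.661] pointing down, gripper open.
Joint ranges: [-3.1, 3.1], [-0.84, 2.19], [0.05, 2.79], [-1.13, 4.28], [0.06, 2.93], [-2.69, 2.69]. Speed limits (rad/s): [2.22, 2.22, 2.79, 3.14, 3.14, 3.14].

INTERFACE

Orientations are given as [roll, pitch, yaw] about the fixed x, y, z axes, in that order (R = Rz(yaw) Ry(pitch) Rx(roll)).
In Python, from cell import env gives the robot as it stands. The module is installed in compiled form; this text tells all that it offers.
- The arm moves only by the tool step_arm, never from a script. Its argument "plan" is a list that holds one entry, the list of rows, each a list of 5 numbers: the shift along the tool's x, y, z in mm, then the turn about the tool's z in degrees, then the opening, from -1 (shut) to 1 (fully open). A call has 1 to 8 rows; each row is the pose to reach, as a shift and turn from the pose commanded when the call began, along the tool's axes at that moment; what a row does not reach only later rows make up. A row lasts 1/12 s, in which the tool goes at most 41.7 mm and 7.16 degrees, less where a joint would pass 70% of its speed; a pose out of reach is approached as far as the arm can. A call with a gripper value outside its range is refused whole. The fingers move at their own pace and stop on an object; the grip force is fixed at half the most. Time passes only in rows, so rows that repeat a pose let the fingers close. It gives the time, the measured TCP pose, the force, the opening and the grip force at its end, in the units of the state.
- env.state(): the state, without advancing time (a new reading comes with each control period).
- env.read_camera(name): name is "scene" or "top" or "wrist"; returns the picture (420x560x3 uint8, blue, green, red); there is no depth.
- env.get_calibration(name): a dict with "K" (3x3 intrinsics, pixels), "extrinsics" (4x4, takes a point from world to camera coordinates). Camera axes: x right, y up, looking along -z (the intrinsics and any distortion apply to the point x, -y, -z); pixel columns grow to the right and rows downward; lengths in mm; the calibration is good to about 2 mm. The wrist camera is an equidistant fisheye: a pixel r from the principal point sees the ray r / f radians off the axis. A picture is of the moment at which its call begins: read the wrist's pose just before it. get_calibration takes no time and is no camera call; for the wrist camera it gives the pose at the moment of the call.
- env.job_done(): hands the job in; it is judged then, once.
The state is a dict: "t": time; "joints": joint angles; "qvel": joint speeds; "tau": joint torques, N m; "eef_pos": TCP position; "tcp_rot": TCP orientation; "ft_force": force on the tool from outside, world axes, zero at the start; "moment": the same for the moment, N m; "opening": opening from 0.0 (shut) to 1.0 (fully open); "grip_force": force on a finger pad.
Only numpy, scipy, OpenCV 4.12 (cv2) and the standard library are available. Lean on these libraries where they do the work, as an engineer would, in place of code of your own. Each camera call takes 0.05 s, during which the arm holds its last target. There are 200 camera calls.

## Working session

There is one attempt and no reset: what is moved stays moved. The work goes in short steps, Python scripts to look and compute and a tool call to move; the robot and the scene stay as the last step left them, time stands still between calls to the robot, and variables do not carry over. Pictures are saved under pics/ and viewed, at most 10 in all, crops included, and the job is handed in when it is done.

Besides the shell and the picture viewer there is one more tool, called after "Request:" as name([rows], argument=value, ...), one row to a line, values as JSON. step_arm: Moves the arm, as the interface text tells. Its arguments: {"type":"object","properties":{"plan":{"type":"array"}},"required":["plan"]}

```bash
mkdir -p pics; cat > h.py <<'E'
import numpy as np, cv2
from cell import env
def snap(n,f):
    c=env.get_calibration(n); im=env.read_camera(n); cv2.imwrite('pics/'+f+'.png',im); return im,c
def ray(c,u,v,fish=False):
    K=np.array(c['K']);E=np.array(c['extrinsics'])
    x=(u-K[0,2])/K[0,0];y=(v-K[1,2])/K[1,1]
    if fish:
        r=np.hypot(x,y); d=np.array([x/r*np.sin(r),y/r*np.sin(r),np.cos(r)]) if r>0 else np.array([0,0,1.])
    else: d=np.array([x,y,1.])
    d=d*[1,-1,-1]; R=E[:3,:3]; return -R.T@E[:3,3], R.T@d
def atz(c,u,v,z,fish=False):
    o,d=ray(c,u,v,fish); return o+d*(z-o[2])/d[2]
def proj(c,p,fish=False):
    K=np.array(c['K']);E=np.array(c['extrinsics']); q=(E[:3,:3]@p+E[:3,3])*[1,-1,-1]
    if fish:
        r=np.hypot(q[0],q[1]);t=np.arctan2(r,q[2]);s=q[:2]/r*t
    else: s=q[:2]/q[2]
    return s*[K[0,0],K[1,1]]+K[:2,2]
E
python3 - <<'E'
from h import *
print(env.state())
for n in('scene','top'):
    im,c=snap(n,n+'0'); print(n,np.round(c['K'],1).tolist(),np.round(ray(c,280,210),2))
E
```

```text
{'t': 0.0, 'joints': array([-1.20861162e+00,  4.91564027e-01,  1.55942872e+00,  1.58387588e-05,
        1.09171639e+00, -1.05607646e-01]), 'qvel': array([ 1.31382964e-05, -1.19866498e-03,  1.52075282e-04, -2.26769824e-03,
        1.34786313e-03,  4.49630781e-04]), 'tau': array([ 1.60232968e-03, -6.12638998e+01, -2.58180428e+01,  6.92947721e-02,
        4.83002071e-02, -1.61325006e-04]), 'eef_pos': array([ 281.75782749, -557.62036742,  214.06611728]), 'tcp_rot': array([-3.14048387e+00, -1.31658994e-04,  4.67784968e-01]), 'ft_force': array([ 0.33874863,  0.6613172 , -0.15919136]), 'moment': array([-0.00763519,  0.02763707,  0.03090488]), 'grip_force': 0.0, 'opening': 0.9978900362468942}
scene [[428.7, 0.0, 284.7], [0.0, 428.7, 211.2], [0.0, 0.0, 1.0]] [[-1.1301e+02  4.5472e+02  7.7210e+02]
 [ 6.7000e-01 -3.5000e-01 -6.5000e-01]]
top [[475.5, 0.0, 282.9], [0.0, 475.5, 211.9], [0.0, 0.0, 1.0]] [[ 4.12460e+02  1.11570e+02  1.43982e+03]
 [ 1.00000e-01 -2.00000e-02 -9.90000e-01]]
```

View pics/scene0.png

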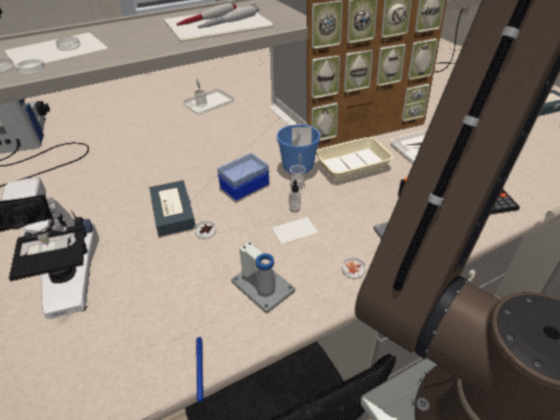

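View pics/top0.png

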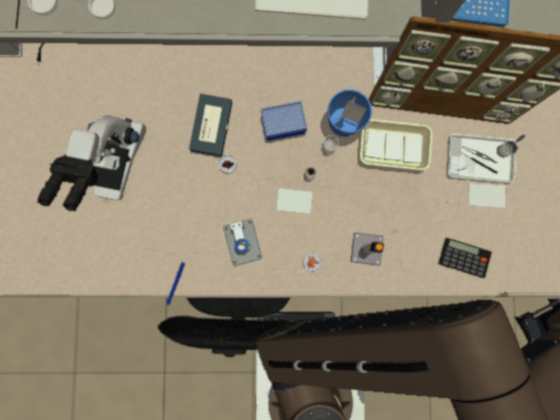

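The scene view shows the stand: blue collar at (264,262), column on its far side; the probe is hidden behind the arm. The top view shows the probe's orange button at about (377,246), the collar at about (240,246), the column at (237,230), the red dish at (312,261), and the pen at (176,283).

```bash
python3 - <<'E'
from h import *
im=cv2.imread('pics/top0.png');c=env.get_calibration('top')
hsv=cv2.cvtColor(im,cv2.COLOR_BGR2HSV)
def cen(m,x0,x1,y0,y1):
    s=m[y0:y1,x0:x1];v,u=np.nonzero(s);return u.mean()+x0,v.mean()+y0,len(u)
o=cen(cv2.inRange(hsv,(5,150,120),(22,255,255)),350,390,230,270)
b=cen(cv2.inRange(hsv,(95,130,60),(125,255,255)),220,262,230,266)
print(o,b,atz(c,o[0],o[1],180),atz(c,b[0],b[1],97))
print(atz(c,237,230,100),atz(c,312,261,10),atz(c,310,174,90),atz(c,228,164,10),atz(c,368,250,10))
a=cv2.resize(im[215:285,205:275],None,fx=5,fy=5,interpolation=2);d=cv2.resize(im[215:285,335:405],None,fx=5,fy=5,interpolation=2)
cv2.imwrite('pics/crop0.png',np.hstack([a,d]))
E
```

```text
(np.float64(378.9756097560976), np.float64(246.41463414634146), 41) (np.float64(240.8148148148148), np.float64(245.55555555555554), 54) [ 444.97810207 -170.82685908  180.        ] [448.49239564 200.99697469  97.        ]
[492.08413357 211.98871331 100.        ] [405.23462642  -6.59898055  10.        ] [654.78356585   4.81536103  90.        ] [698.48287512 248.39997571  10.        ] [ 438.50973264 -175.55336942   10.        ]
```

View pics/crop0.png

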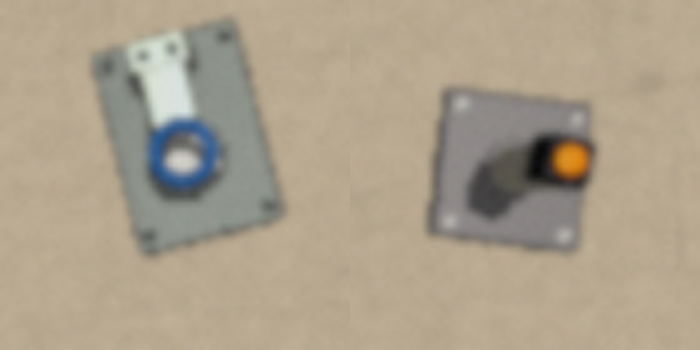

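The crop shows the stand turned, with its column up-left of the collar (+x, slightly +y), and the rest foot turned about 6° clockwise. Positions agree with the sizes given: collar ≈ (448,201), button ≈ (445,-171). I'll hover over the probe.

Request:
step_arm([
  [[320,-272,-45,32,1],[320,-272,-45,32,1],[320,-272,-45,32,1],[320,-272,-45,32,1],[320,-272,-45,32,1],[320,-272,-45,32,1],[320,-272,-45,32,1],[320,-272,-45,32,1]],
])

```text
t: 0.77
eef_pos: [410.3, -251.3, 250.2]
tcp_rot: [-3.142, 0.0, -0.091]
ft_force: [1.3, 0.2, -0.6]
opening: 1.0
grip_force: 0.0
```

Request:
step_arm([
  [[26,-65,0,0,1],[26,-65,0,0,1],[26,-65,0,0,1],[26,-65,0,0,1],[26,-65,0,0,1]],
])

```text
t: 1.18
eef_pos: [441.7, -191.2, 249.9]
tcp_rot: [3.141, 0.0, -0.09]
ft_force: [0.1, -0.5, 0.0]
opening: 1.002
grip_force: 0.0
```

```bash
python3 - <<'E'
from h import *
s=env.state();print(s['t'],s['eef_pos'],s['tcp_rot'])
im,c=snap('wrist','w1');print(np.round(c['K'],1).tolist(),np.round(ray(c,280,210,True),2))
print(proj(c,np.array([445,-171,180]),True),proj(c,np.array([448,201,100]),True))
snap('top','t1')
E
```

```text
1.1833 [ 441.71242429 -191.17918655  249.90093228] [ 3.14145527e+00  3.14267782e-04 -9.02304410e-02]
[[325.2, 0.0, 279.8], [0.0, 325.2, 212.4], [0.0, 0.0, 1.0]] [[ 5.0749e+02 -1.9766e+02  4.1977e+02]
 [-2.3000e-01  2.0000e-02 -9.7000e-01]]
[252.55268131 219.33488564] [ -1.56934207 223.96621887]
```

View pics/w1.png

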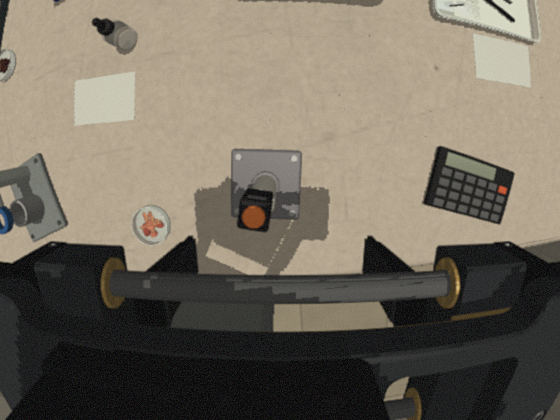

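The wrist view shows the button at (253,217), 2 px from the prediction, and the rest foot square with the image. The head looks turned a few degrees, so I'll zoom in.

```bash
python3 - <<'E'
from h import *
im=cv2.imread('pics/w1.png')
a=cv2.resize(im[180:240,225:285],None,fx=9,fy=9,interpolation=2)
cv2.imwrite('pics/w1c.png',np.clip(a.astype(float)*2.0,0,255).astype(np.uint8))
hsv=cv2.cvtColor(im,cv2.COLOR_BGR2HSV)[180:240,225:285]
v,u=np.nonzero(cv2.inRange(hsv,(0,130,70),(22,255,255)));u=u.mean()+225;v=v.mean()+180;c=env.get_calibration('wrist');print(u,v,atz(c,u,v,180,True))
E
```

```text
253.19906323185012 216.60187353629976 [ 446.90766511 -172.39042853  180.        ]
```

View pics/w1c.png

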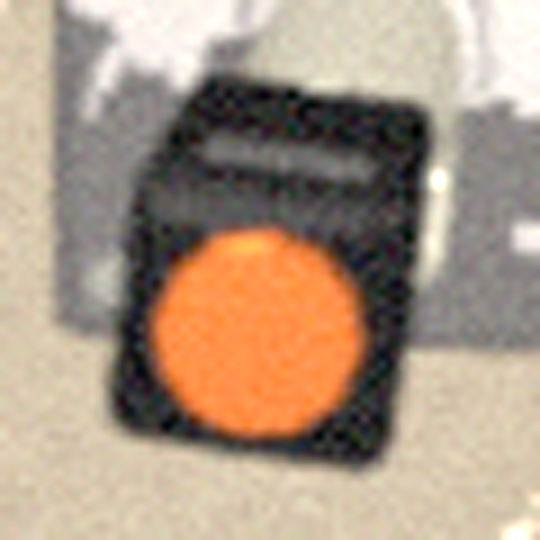

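Head edges are turned about 7.5° clockwise relative to the tool, with the button centre at (446.5,-172). I'll align and descend.

Request:
step_arm([
  [[3,-19.5,0,4,1],[3,-19.5,0,7.5,1],[3,-19.5,25,7.5,1],[3,-19.5,50,7.5,1],[3,-19.5,75,7.5,1],[3,-19.5,95,7.5,1],[3,-19.5,110,7.5,1],[3,-19.5,117,7.5,1]],
])

```text
t: 1.95
eef_pos: [445.6, -172.5, 131.2]
tcp_rot: [-3.141, 0.003, -0.224]
ft_force: [0.8, -0.1, -0.3]
opening: 1.0
grip_force: 0.0
```

Request:
step_arm([
  [[0,0,0,0,0.2],[0,0,0,0,-0.2],[0,0,0,0,-1],[0,0,0,0,-1],[0,0,0,0,-1],[0,0,0,0,-1],[0,0,0,0,-1],[0,0,0,0,-1]],
])

```text
t: 2.62
eef_pos: [446.7, -171.7, 133.3]
tcp_rot: [3.141, -0.0, -0.221]
ft_force: [0.1, 0.2, 0.4]
opening: 0.498
grip_force: 0.0
```

Request:
step_arm([
  [[0,0,0,0,-1],[0,0,0,0,-1],[0,0,0,0,-1],[0,0,0,0,-1],[0,0,0,0,-1],[0,0,0,0,-1],[0,0,0,0,-1],[0,0,0,0,-1]],
])

```text
t: 3.28
eef_pos: [446.6, -171.7, 133.0]
tcp_rot: [3.142, 0.0, -0.222]
ft_force: [-0.2, 0.2, -0.0]
opening: 0.272
grip_force: 30.0
```

Gripped at about 26 mm with 30 N. Lifting.

Request:
step_arm([
  [[0,0,-5,0,-1],[0,0,-20,0,-1],[0,0,-40,0,-1],[0,0,-65,0,-1],[0,0,-90,0,-1],[0,0,-115,0,-1],[0,0,-130,0,-1],[0,0,-140,0,-1]],
])

```text
t: 3.95
eef_pos: [446.8, -171.9, 275.3]
tcp_rot: [3.141, -0.003, -0.222]
ft_force: [-1.3, 0.6, -0.7]
opening: 0.273
grip_force: 30.0
```

Request:
step_arm([
  [[0,0,0,0,-1],[0,0,0,0,-1],[0,0,0,0,-1]],
])

```text
t: 4.2
eef_pos: [446.3, -171.6, 272.4]
tcp_rot: [-3.141, 0.001, -0.222]
ft_force: [-0.2, 0.2, -0.9]
opening: 0.272
grip_force: 30.0
```

```bash
python3 - <<'E'
from h import *
s=env.state();print(s['t'],s['eef_pos'],s['tcp_rot'],s['opening'],s['grip_force'],s['joints'])
y=s['tcp_rot'][2]
d=np.array([448.5,201])+0-s['eef_pos'][:2];print(d, d@[np.cos(y),np.sin(y)], d@[np.sin(y),-np.cos(y)])
E
```

```text
4.2 [ 446.2903624  -171.55883212  272.36804992] [-3.14137500e+00  1.01444587e-03 -2.21634065e-01] 0.2717201000167704 29.995796978473663 [-5.05221623e-01  2.18842312e-01  1.82399543e+00 -8.40313068e-05
  1.09978974e+00  1.28724705e+00]
[  2.2096376  372.55883212] -79.74178801524393 -363.93160502549665
```

Request:
step_arm([
  [[-3,-12,0,0,-1],[-7,-32,0,0,-1],[-12,-55,0,0,-1],[-17,-78,0,0,-1],[-22,-101,0,0,-1],[-27,-124,0,0,-1],[-32,-147,0,0,-1],[-37,-170,0,0,-1]],
])

```text
t: 4.87
eef_pos: [447.2, 4.0, 272.3]
tcp_rot: [3.142, 0.001, -0.222]
ft_force: [1.3, -1.8, -1.4]
opening: 0.272
grip_force: 30.0
```

Request:
step_arm([
  [[-5,-23,0,0,-1],[-10,-46,0,0,-1],[-15,-69,0,0,-1],[-20,-92,0,0,-1],[-25,-112,0,0,-1],[-28,-126,0,0,-1],[-30,-134,0,0,-1],[-30,-134,0,0,-1]],
])

```text
t: 5.53
eef_pos: [447.5, 141.0, 272.4]
tcp_rot: [3.141, 0.001, -0.22]
ft_force: [-0.3, -0.1, -0.8]
opening: 0.272
grip_force: 30.0
```

Request:
step_arm([
  [[0,0,0,0,-1],[0,0,0,0,-1]],
])

```text
t: 5.7
eef_pos: [447.9, 139.1, 272.8]
tcp_rot: [3.141, 0.0, -0.222]
ft_force: [-0.3, 0.7, -1.2]
opening: 0.275
grip_force: 30.0
```

```bash
python3 - <<'E'
from h import *
s=env.state();print(s['t'],s['eef_pos'],s['tcp_rot'],s['opening'],s['grip_force'])
w,c=snap('wrist','w2');s2,_=snap('scene','s2')
print(proj(c,np.array([448.5,201,100]),True))
sc=env.get_calibration('scene')
p=proj(sc,s['eef_pos']-[0,0,50]);q=proj(sc,np.array([448.5,201,100]));print(p,q)
x0,y0=int(min(max(q[0]-60,0),430)),int(min(max(q[1]-75,0),300))
a=cv2.resize(s2[y0:y0+120,x0:x0+130],None,fx=4,fy=4,interpolation=2)
cv2.imwrite('pics/s2c.png',a);print(x0,y0)
E
```

```text
5.7 [447.9453385  139.06861235 272.78089336] [ 3.14122414e+00  4.40704453e-04 -2.21945436e-01] 0.2749805454592086 29.99567985534668
[223.81908784 207.69036704]
[289.8618207 207.5804605] [264.23322322 261.07034373]
204 186
```

View pics/w2.png

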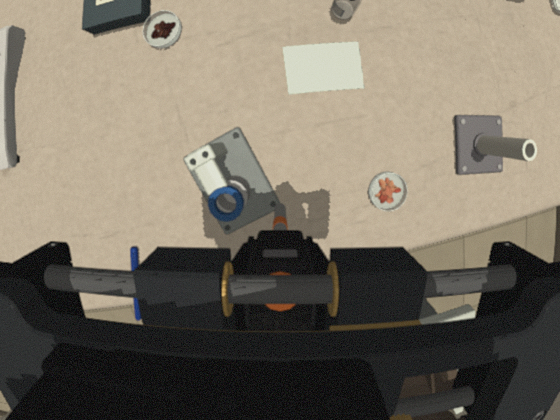

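View pics/s2c.png

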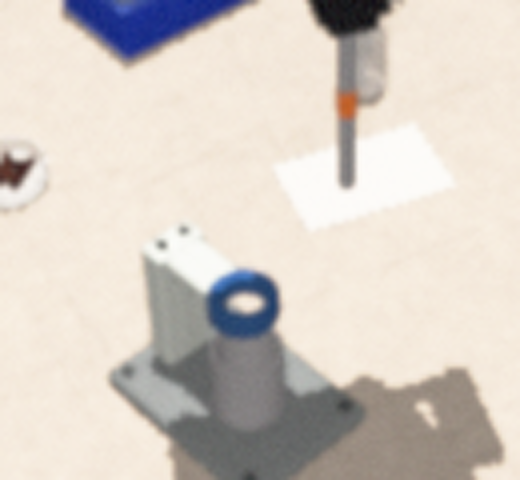

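The wrist view shows the collar at (225,204), column up-left, and the rod's band at (280,222). The scene crop shows the rod hanging straight with its band at about (290,212) and tip at (290,232), and the collar at about (264.5,262). Next I'll fit the collar by model in both cameras and the band in the scene camera.

```bash
cat > fit.py <<'E'
from h import *
from scipy.optimize import minimize
T=np.linspace(0,2*np.pi,60); S=8
def ring(c,xy,fish):
    def circ(r,z): return np.array([proj(c,np.array([xy[0]+r*np.cos(t),xy[1]+r*np.sin(t),z]),fish) for t in T])
    ot,ob,it,ib=circ(20,100),circ(20,86),circ(12,100),circ(12,86)
    return ot,ob,it,ib
def collar(im,c,fish,xy0):
    p=proj(c,np.array([*xy0,100]),fish).astype(int); x0,y0=p-30
    cr=im[y0:y0+60,x0:x0+60]; h=cv2.cvtColor(cr,cv2.COLOR_BGR2HSV)
    m=(cv2.inRange(h,(98,120,40),(130,255,255))>0).astype(float)
    def cost(xy):
        R=[((q-[x0,y0]+.5)*S).astype(np.int32) for q in ring(c,xy,fish)]
        A=np.zeros((60*S,60*S),np.uint8); cv2.fillConvexPoly(A,cv2.convexHull(np.vstack(R[:2])),1)
        B=np.zeros_like(A);D=np.zeros_like(A);cv2.fillPoly(B,[R[2]],1);cv2.fillPoly(D,[R[3]],1)
        A[(B&D)>0]=0
        a=cv2.resize(A.astype(np.float32),(60,60),interpolation=cv2.INTER_AREA)
        return ((cv2.GaussianBlur(a,(0,0),.7)-cv2.GaussianBlur(m.astype(np.float32),(0,0),.7))**2).sum()
    r=minimize(cost,xy0,method='Nelder-Mead',options=dict(initial_simplex=np.array(xy0)+[[0,0],[5,0],[0,5]],xatol=.1))
    return r.x,r.fun,m.sum()
def band(im,c,p):   # scene: band centroid near predicted point p -> xy at p.z
    q=proj(c,p).astype(int);x0,y0=q-12
    cr=im[y0:y0+24,x0:x0+24];h=cv2.cvtColor(cr,cv2.COLOR_BGR2HSV)
    v,u=np.nonzero(cv2.inRange(h,(0,130,70),(20,255,255)))
    return (u.mean()+x0,v.mean()+y0,len(u)), atz(c,u.mean()+x0,v.mean()+y0,p[2])
E
python3 - <<'E'
from fit import *
s=env.state();e=s['eef_pos'];c=env.get_calibration('scene');w=env.get_calibration('wrist')
print(e)
print('wrist',collar(cv2.imread('pics/w2.png'),w,True,[448,201]))
print('scene',collar(cv2.imread('pics/s2.png'),c,False,[448,201]))
print('top',collar(cv2.imread('pics/top0.png'),env.get_calibration('top'),False,[448,201]))
p=e-[0,0,59]; print(proj(c,p),proj(c,e-[0,0,119])); print(band(cv2.imread('pics/s2.png'),c,p))
wi=cv2.imread('pics/w2.png');h=cv2.cvtColor(wi,cv2.COLOR_BGR2HSV)[212:236,266:294]
v,u=np.nonzero(cv2.inRange(h,(0,130,50),(20,255,255)));print('wband u',u.mean()+266,len(u),proj(w,p,True),'button',proj(w,e+[0,0,47],True))
E
```

```text
[448.11525023 138.88493657 272.96832635]
wrist (array([452.16540951, 199.01293656]), np.float64(145.49359130859375), np.float64(547.0))
scene (array([453.62071932, 198.04774561]), np.float64(67.391845703125), np.float64(137.0))
top (array([449.18125282, 200.06500662]), np.float64(15.580780029296875), np.float64(62.0))
[289.90521252 210.87527186] [289.93510403 232.6792538 ]
((np.float64(290.42105263157896), np.float64(211.89473684210526), 19), array([444.92468352, 139.51070289, 213.96832635]))
wband u 279.7625 80 [278.98891973 225.21343246] button [278.41402137 294.28651912]
```

```bash
python3 - <<'E'
import re
t=open('fit.py').read()
t=t.replace("m=(cv2.inRange(h,(98,120,40),(130,255,255))>0).astype(float)","d=cv2.GaussianBlur(cr,(0,0),.5).astype(float);m=((d[...,0]-d[...,2]>.25*d[...,0]+8)).astype(np.uint8)\n    n,l,st,_=cv2.connectedComponentsWithStats(m);m=(l==1+st[1:,4].argmax()).astype(float);collar.m=m;collar.o=(x0,y0)")
t=t.replace("        return ((cv2","        collar.a=a\n        return ((cv2")
open('fit.py','w').write(t)
E
python3 - <<'E'
from fit import *
c=env.get_calibration('scene');w=env.get_calibration('wrist');o=[]
for n,f,k,b in(('w2','w',w,True),('s2','s',c,False),('top0','t',env.get_calibration('top'),False)):
    im=cv2.imread(f'pics/{n}.png');r=collar(im,k,b,[448,201]);print(n,r,collar.a.sum())
    x0,y0=collar.o;cr=cv2.resize(im[y0:y0+60,x0:x0+60],None,fx=4,fy=4,interpolation=2)
    q2=cr.copy();M=cv2.resize((collar.m*255).astype(np.uint8),(240,240),interpolation=0)
    for j,q in enumerate(ring(k,r[0],b)): cv2.polylines(q2,[((q-[x0,y0]+.5)*4).astype(np.int32)],True,[(0,0,255),(0,255,255),(0,255,0),(255,0,255)][j],1)
    o.append(np.vstack([q2,cv2.merge([M]*3)]))
cv2.imwrite('pics/fit.png',np.hstack(o))
E
```

```text
w2 (array([452.1901597 , 199.00541843]), np.float64(99.60731506347656), np.float64(608.0)) 819.1875
s2 (array([453.1040219 , 198.60745875]), np.float64(42.28753662109375), np.float64(169.0)) 264.85938
top0 (array([448.89003199, 199.89314206]), np.float64(2.1700103282928467), np.float64(102.0)) 110.390625
```

View pics/fit.png

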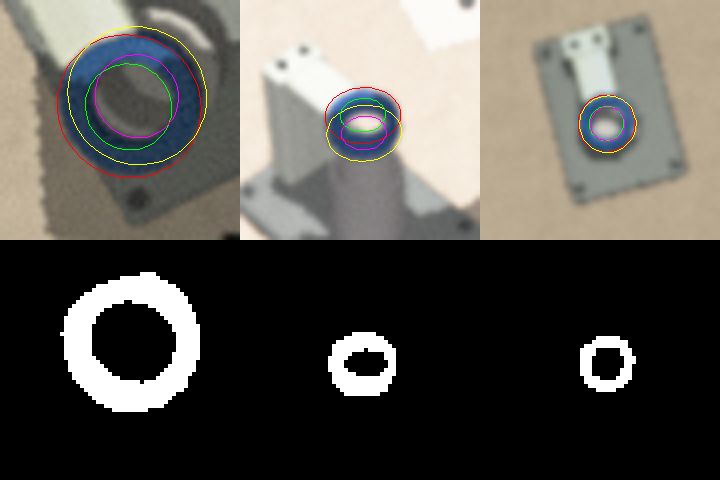

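The overlays centre well on the ring: wrist (452.2,199.0), scene (453.1,198.6), top (448.9,199.9). I'll move over the collar with the tip about 17 mm above it, then compare rod and collar directly.

Request:
step_arm([
  [[-2,-10,0,0,-1],[-5,-27,0,0,-1],[-8,-45,0,0,-1],[-10,-55,0,0,-1],[-10,-59.5,0,0,-1],[-10,-59.5,12,0,-1],[-10,-59.5,27,0,-1],[-10,-59.5,37,0,-1]],
])

```text
t: 6.47
eef_pos: [451.2, 199.6, 235.0]
tcp_rot: [3.141, 0.001, -0.222]
ft_force: [0.7, -0.3, -1.0]
opening: 0.276
grip_force: 30.0
```

Request:
step_arm([
  [[0,0,0,0,-1],[0,0,0,0,-1],[0,0,0,0,-1]],
])

```text
t: 6.72
eef_pos: [451.8, 199.7, 236.6]
tcp_rot: [-3.141, -0.001, -0.222]
ft_force: [0.1, -0.3, -0.2]
opening: 0.268
grip_force: 30.0
```

```bash
python3 - <<'E'
from fit import *
s=env.state();e=s['eef_pos'];print(e,s['tcp_rot'])
w,wc=snap('wrist','w3');si,c=snap('scene','s3')
print('tip',proj(wc,e-[0,0,119],True),proj(c,e-[0,0,119]),'band',proj(wc,e-[0,0,59],True),proj(c,e-[0,0,59]))
print('scene',collar(si,c,False,[452,199]))
def draw(im,c,f,x0,y0,k):
    g=cv2.resize(im[y0:y0+60,x0:x0+60],None,fx=k,fy=k,interpolation=2);return g
cv2.imwrite('pics/pair3.png',np.hstack([draw(w,wc,True,250,180,6),draw(si,c,False,235,215,6)]))
E
```

```text
[451.79122975 199.71303551 236.61681053] [-3.14131035e+00 -7.17484978e-04 -2.21926046e-01]
tip [279.21429522 207.01086834] [263.73206164 254.10193849] band [279.03953644 225.25335113] [262.4989527  233.39348007]
scene (array([452.95890045, 198.5514679 ]), np.float64(47.38630676269531), np.float64(164.0))
```

View pics/pair3.png

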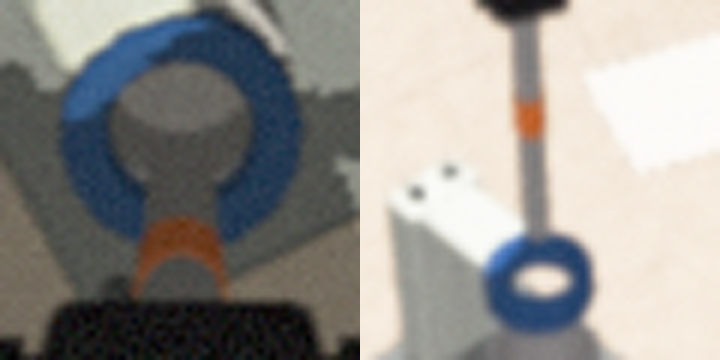

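The wrist half shows the rod laterally centred on the hole (rod 280.1, hole 280.0). The scene half agrees, with the rod line running into the hole's centre. What remains is the depth along tool x, which I'll check numerically from the wrist view.

```bash
python3 - <<'E'
from fit import *
e=env.state()['eef_pos'];y=-.222;tx=np.array([np.cos(y),np.sin(y),0])
w=cv2.imread('pics/w3.png');wc=env.get_calibration('wrist');si=cv2.imread('pics/s3.png');c=env.get_calibration('scene')
print(e)
for z in(-51,-67,-119): print(z,proj(wc,e+[0,0,z]+5*tx,True).round(2),'scene',proj(c,e+[0,0,z]).round(2))
print('hole pts near/far top, far bottom',[proj(wc,np.array([452.2,199,zz])+k*tx,True).round(2).tolist() for k,zz in((12,100),(-12,100),(12,86),(20,100),(-20,100),(20,86))])
print('col280 v,BGR');
for v in range(180,231): print(v,w[v,279:282].mean(0).round().astype(int).tolist(),end=' ')
print('\nscene band weighted')
o=(si[:,:,2].astype(float)-si[:,:,0]);r=np.clip(o[222:246,255:272]-60,0,None);V,U=np.mgrid[222:246,255:272];print((r*U).sum()/r.sum(),(r*V).sum()/r.sum(),'pred',proj(c,e-[0,0,59]))
print('wrist fit',collar(w,wc,True,[452,199]))
for u in(262,263,264,265):print(u,[si[v,u].tolist() for v in range(250,260)])
E
```

```text
[451.75289985 199.77002125 236.70456404]
-51 [279.03 221.62] scene [262.31 230.48]
-67 [279.09 215.97] scene [262.65 236.25]
-119 [279.25 201.71] scene [263.71 254.09]
hole pts near/far top, far bottom [[279.96, 190.12], [279.98, 214.45], [279.97, 187.72], [279.96, 181.85], [279.98, 222.38], [279.96, 179.79]]
col280 v,BGR
180 [194, 213, 211] 181 [179, 199, 197] 182 [131, 132, 127] 183 [131, 92, 63] 184 [146, 96, 55] 185 [120, 81, 45] 186 [87, 60, 36] 187 [81, 55, 36] 188 [82, 58, 37] 189 [79, 58, 41] 190 [86, 78, 73] 191 [97, 102, 104] 192 [100, 106, 108] 193 [98, 105, 106] 194 [98, 104, 105] 195 [97, 102, 103] 196 [97, 103, 104] 197 [96, 103, 105] 198 [96, 101, 102] 199 [100, 106, 108] 200 [99, 104, 107] 201 [93, 97, 100] 202 [75, 79, 82] 203 [70, 73, 75] 204 [69, 73, 75] 205 [69, 73, 73] 206 [71, 76, 76] 207 [70, 73, 74] 208 [68, 71, 72] 209 [69, 74, 74] 210 [70, 74, 74] 211 [69, 73, 74] 212 [71, 72, 75] 213 [69, 72, 72] 214 [70, 75, 74] 215 [65, 69, 79] 216 [45, 66, 98] 217 [26, 56, 105] 218 [32, 58, 109] 219 [32, 60, 109] 220 [30, 58, 110] 221 [42, 68, 113] 222 [57, 74, 106] 223 
[... 288 characters left out ...]
67364501953), np.float64(644.0))
262 [[153, 159, 168], [165, 172, 175], [181, 187, 186], [178, 173, 168], [154, 125, 111], [135, 89, 58], [123, 79, 46], [110, 70, 37], [114, 77, 56], [136, 119, 114]]
263 [[129, 131, 133], [135, 136, 140], [137, 139, 142], [135, 131, 132], [126, 110, 104], [114, 83, 64], [110, 69, 41], [110, 71, 42], [118, 86, 68], [149, 141, 142]]
264 [[127, 126, 129], [127, 128, 131], [129, 130, 133], [127, 124, 127], [122, 112, 111], [113, 88, 73], [112, 73, 44], [114, 75, 48], [122, 94, 81], [161, 159, 166]]
265 [[130, 132, 137], [132, 135, 141], [131, 132, 139], [128, 129, 131], [118, 108, 104], [119, 88, 71], [110, 70, 38], [115, 74, 44], [124, 94, 84], [162, 161, 171]]
```

```bash
python3 - <<'E'
from fit import *
si=cv2.imread('pics/s3.png');s2=cv2.imread('pics/s2.png');c=env.get_calibration('scene')
o,_=ray(c,264,262)
p=np.array([452.2,199,0]);h=p[:2]-o[:2];h/=np.linalg.norm(h);h=np.array([*h,0])
for nm,k,z in(('outer far top',20,100),('hole far bottom',12,86),('hole near top',-12,100),('outer near top',-20,100),('outer near bot',-20,86)): print(nm,proj(c,p+[0,0,z]+k*h).round(2))
P=proj(c,p+[0,0,100]+h);print('5mm along h:',proj(c,p+[0,0,100]+5*h)-proj(c,p+[0,0,100]))
for v in range(249,278):print(v,s2[v,263:267].mean(0).round().astype(int).tolist(),end=' ')
E
```

```text
outer far top [263.88 252.74]
hole far bottom [264.31 259.91]
hole near top [264.54 263.82]
outer near top [264.71 266.68]
outer near bot [264.97 271.14]
5mm along h: [-0.1024267  -1.73504962]
249 [220, 234, 245] 250 [222, 235, 245] 251 [220, 232, 242] 252 [214, 221, 228] 253 [202, 178, 171] 254 [192, 134, 98] 255 [175, 111, 63] 256 [135, 85, 48] 257 [116, 74, 44] 258 [120, 92, 78] 259 [157, 153, 160] 260 [200, 215, 228] 261 [216, 230, 240] 262 [208, 222, 233] 263 [182, 190, 201] 264 [140, 126, 121] 265 [114, 80, 57] 266 [116, 74, 44] 267 [114, 72, 41] 268 [113, 71, 42] 269 [114, 77, 54] 270 [118, 95, 86] 271 [125, 119, 119] 272 [130, 128, 132] 273 [129, 130, 132] 274 [128, 127, 130] 275 [130, 129, 132] 276 [130, 129, 133] 277 [128, 128, 132]
```

The wrist prediction matches the rod to about 0.3 px. Against the collar, the wrist asks for about +0.6 mm along tool x and the scene camera about +2 mm, so I'll use +1.2 mm. Descending slowly in two parts.

Request:
step_arm([
  [[1.2,0,0,0,-1],[1.2,0,0,0,-1],[1.2,0,5,0,-1],[1.2,0,10,0,-1],[1.2,0,16,0,-1],[1.2,0,22,0,-1],[1.2,0,28,0,-1],[1.2,0,34,0,-1]],
])

```text
t: 7.48
eef_pos: [452.5, 199.5, 201.2]
tcp_rot: [3.141, 0.0, -0.222]
ft_force: [0.2, 0.3, -0.6]
opening: 0.271
grip_force: 30.0
```

Request:
step_arm([
  [[0,0,5,0,-1],[0,0,11,0,-1],[0,0,17,0,-1],[0,0,23,0,-1],[0,0,29,0,-1],[0,0,35,0,-1],[0,0,40,0,-1],[0,0,43,0,-1]],
])

```text
t: 8.15
eef_pos: [452.5, 199.5, 158.3]
tcp_rot: [3.141, 0.0, -0.222]
ft_force: [-0.9, -0.4, -1.2]
opening: 0.274
grip_force: 30.0
```

Request:
step_arm([
  [[0,0,0,0,-1],[0,0,0,0,-1],[0,0,0,0,-1],[0,0,0,0,-1]],
])

```text
t: 8.48
eef_pos: [452.7, 199.6, 159.3]
tcp_rot: [-3.141, -0.001, -0.222]
ft_force: [0.5, -0.2, -1.4]
opening: 0.274
grip_force: 30.0
```

```bash
python3 - <<'E'
from fit import *
s=env.state();e=s['eef_pos'];print(e,s['ft_force'],s['grip_force'],s['tcp_rot'])
w,wc=snap('wrist','w4');si,c=snap('scene','s4')
print(proj(wc,np.array([452.2,199,100]),True),proj(c,e-[0,0,59]))
g=lambda im,x0,y0:cv2.resize(im[y0:y0+50,x0:x0+50],None,fx=8,fy=8,interpolation=2)
cv2.imwrite('pics/pair4.png',np.hstack([g(w,255,165),g(si,240,225)]))
E
```

```text
[452.7298866  199.55590754 159.29680602] [ 0.52760191 -0.21198575 -1.38085243] 29.995887279510498 [-3.14140711e+00 -5.51259497e-04 -2.21600516e-01]
[279.96934998 225.67349375] [263.93433548 259.43255306]
```

View pics/pair4.png

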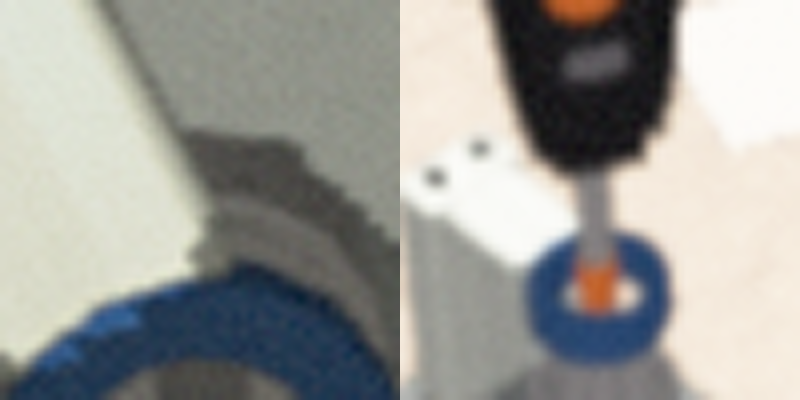

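The final view shows the rod through the collar with clear gaps on both sides and the band at the hole's top plane. My earlier scene-camera offset ignored that only the band's front surface is visible. Corrected for that, the +1.2 mm shift wasn't needed, so I'll undo it and settle.

Request:
step_arm([
  [[-0.6,0,0.5,0,-1],[-1.2,0,0.5,0,-1],[-1.2,0,0.5,0,-1],[-1.2,0,0.5,0,-1],[-1.2,0,0.5,0,-1],[-1.2,0,0.5,0,-1],[-1.2,0,0.5,0,-1],[-1.2,0,0.5,0,-1]],
])

```text
t: 9.25
eef_pos: [451.4, 199.8, 158.5]
tcp_rot: [3.142, -0.0, -0.222]
ft_force: [-0.4, 1.0, -0.2]
opening: 0.272
grip_force: 30.0
```

```bash
python3 - <<'E'
from cell import env
s=env.state();print(s['eef_pos'],s['ft_force'],s['grip_force'],abs(s['qvel']).max())
print(env.job_done())
E
```

```text
[451.44937261 199.78948009 158.51429623] [-0.36011838  0.97820152 -0.2308347 ] 29.99577909708023 0.0013487130818825984
the job is handed in; nothing more can be done
None
```

I handed the job in with the probe held still (30 N grip) and its rod through the collar; by my camera measurements it is centred to about 2 mm, with the band within about 2 mm of the collar's top face. No verdict was returned.

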